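Swing down the high bath-stall locker flap with a hook pole

ROBOT

A 6-joint arm with a two-finger parallel gripper is mounted at the origin on the work surface. World frame = base frame: x ahead of the robot, y to its left, z up, the work surface at z = 0. Lengths are in mm, angles in rad, forces in N, time in s.
With the tool pointing down it reaches from about 325 to 900 mm from the base axis. Payload 6.1 kg.
Tool frame: the origin (TCP) lies at the very end of the fingers, on their centre line; the grasp point (between the pads) lies 19 mm behind it; z points along the fingers, y is the line along which they close (so a half turn about z gives the same grasp; the last joint's range is limited). The gripper opens to 85 mm and grips with 20 to 120 N. Pads are 22 mm wide; open, the fingers measure 114 mm over their backs; the gripper's body (76 mm by 85 mm) begins 54 mm behind the grasp point. The pads swing forward as they close: fully open they stand 13 mm farther back than shut.
Start: joints at [1.219, 0.22, 1.526, -0, 1.395, -0.126], TCP at [139.928, 609.127, 231.3] pointing down, gripper open.
Joint ranges: [-2.98, 2.98], [-0.91, 2.08], [0.09, 2.57], [-1.24, 4.39], [0.2, 2.65], [-2.68, 2.68]. Speed limits (rad/s): [2.57, 2.57, 3.01, 3.14, 3.14, 3.14].

INTERFACE

Orientations are given as a unit quaternion [w, x, y, z].
In Python, from station import ctrl gives the robot as it stands. The module is installed in compiled form; this text tells all that it offers.
- The arm moves only by the tool step_arm, never from a script. Its argument "targets" is a list of rows, each a list of 3 entries, a list of its own where there are three numbers: the opening, from 0 (shut) to 1 (fully open), then the shift along the world's x, y, z in units of 0.1 m (1.0 is 0.1 m), then the turn, a rotation vector about the world's x, y, z in units of 1.5 rad (1.0 is 1.5 rad). In form: [[grip, [x, y, z], [ax, ay, az]], ...]. A call has 1 to 5 rows; each row is the pose to reach, as a shift and turn from the pose commanded when the call began; what a row does not reach only later rows make up. A row lasts 1/10 s, in which the tool goes at most 50 mm and 8.59 degrees, less where a joint would pass 70% of its speed; a pose out of reach is approached as far as the arm can. A call with a number of a shift or a turn outside -1 to 1 is refused whole. A call with a gripper value outside its range is refused whole. The fingers move at their own pace and stop on an object; "squeeze" is the grip in N (left out, the last holds). Time passes only in rows, so rows that repeat a pose let the fingers close. It gives the time, the measured TCP pose, the force, the opening and the grip force at its end, in the units of the state.
- ctrl.state(): the state, without advancing time (a new reading comes with each control period).
- ctrl.grab_frame(name): name is "side" or "top" or "wrist"; returns the picture (420x560x3 uint8, red, green, blue); there is no depth.
- ctrl.get_calibration(name): a dict with "K" (3x3 intrinsics, pixels), "D" ([k1, k2, p1, p2, k3] as OpenCV has them; the pictures are not rectified), "rvec" (rotation vector, rad) and "tvec" (3), from world to camera coordinates, as OpenCV has them. Camera axes: x right, y down, z forward; pixel columns grow to the right and rows downward; lengths in mm; the calibration is good to about 2 mm. A picture is of the moment at which its call begins: read the wrist's pose just before it. get_calibration takes no time and is no camera call; for the wrist camera it gives the pose at the moment of the call.
- ctrl.sign_off(): hands the job in; it is judged then, once.
The state is a dict: "time": time; "q": joint angles; "dq": joint speeds; "tau": joint torques, N m; "eef_pos": TCP position; "orientation": TCP orientation; "contact_force": force on the tool from outside, world axes, zero at the start; "wrist_torque": the same for the moment, N m; "opening": finger opening in mm; "grasp_force": force on a finger pad.
Only numpy, scipy, OpenCV 4.12 (cv2) and the standard library are available. Lean on these libraries where they do the work, as an engineer would, in place of code of your own. Each camera call takes 0.05 s, during which the arm holds its last target. There are 200 camera calls.

TASK

Take the orange-handled hook pole from its white rest, put its side pin through the brass eye on the blue flap of the high locker, and gently swing the flap down until it is fully open against its stop, the pin staying in the eye all the way. Touch the flap and eye only with the pole and do not strain them (the eye bends at 15 N). Then unhook, lay the pole back in its rest the way it lay and let go, leaving the flap open and the lota, soap dish, jar and comb undisturbed.

Things in the scene. Friction and masses are not known exactly. Their poses are not given: they have to be found in the camera images.
- grip (a point): hook pole (100 g): centre of its orange handle, 100 mm long, 16 wide, 22 high. Axes: x from handle to hook, y left, z up. An 8 mm steel rod runs on along x at half height, ending at the pin 120 mm from this point
- pin (a point): middle of the hook pole's pin, 120 mm along x and 19 mm to -y of the handle centre (axes as grip). The pin is a straight blunt steel bar, 8 mm thick, at right angles to the rod's end, pointing to -y (right, seen from the handle); its tip is 37 mm from the rod's axis
- eye_mount (a point): on the flap: mid-slot of the brass eye's mount. The hole's centre (eye_hole) lies on this point's z line, anywhere from 20 mm below to 20 mm above it (not measured, differs each time; find it by touch or sight), clamped: it does not slide under 15 N. Axes turn with the flap; shut: x into the locker, y along the hinge towards the robot, z up
- locker: white locker on an upright panel, 300 mm high, 340 wide, fixed; x points into it, z up. Its eye is a ring of 5 mm wire around the line of eye_mount: hole 12 mm, outside 22 mm; hole axis is y, parallel to the hinge. The ring's centre is 18 mm in front of the flap's face. Both sides of the ring and the space above it are free; the pole comes from the +y side, x axes parallel
- hinge (a point): on the locker: point of the flap's hinge line straight below the eye, 150 mm above the work surface. Axes: x level into the locker, y along the hinge, z up. With the flap shut eye_mount is 110 mm above and 26 mm in front (-x). The blue flap, 250 wide, 142 high, 8 thick, is hinged along its lower edge; its upper edge swings out to -x and down
- flap (a joint): flap angle in rad: 0 shut (upright), 1.4 fully down at its stop (nearly level); starts up to 0.12 open. A stiff friction hinge (0.7 N m: 6 to 8 N at the eye) keeps it at any angle; it neither falls nor springs back. The eye is on the outer face, so it hangs below the open flap and the pole ends up under it: leave outwards before rising
- rest_mid (a point): place of the handle's centre with the pole in its rest, 56 mm above the work surface; x as the pole must point (handle to hook), z up. White fixed stand with two open-topped forks: 24 mm wide, 40 mm behind this point, for the handle (tops 59 mm high); 16 mm wide, 85 mm ahead, for the rod (tops 66 mm high). Between them the handle's sides are free for fingers
- lota: stainless lota (round pot, 88 mm wide, 85 mm high) on the work surface; origin under its centre
- soap_dish: heart-shaped pink soap dish with a white soap, about 100 by 110 mm, 28 mm high, on the work surface; origin under its middle
- jar: glass jar with aluminium cap, 60 mm wide, 80 mm high, on the shelf above the locker (305 mm high); origin under its centre
- comb: black comb, 150 mm long, lying on the shelf above the locker; origin under its middle

How it is judged (in metres and radians):
On the way, in this order (a step that is already met when the one before it is completed fails the run):
1. the pin is through the eye while the flap is still up (under 0.5 rad) (x of pin in the frame of eye_hole between -0.0065 and 0.0065 m and y of pin in the frame of eye_hole between -0.018 and 0.018 m and z of pin in the frame of eye_hole between -0.0065 and 0.0065 m and value of joint flap below 0.5 rad), for 0.2 s.
2. the flap has been pulled past 1.3 rad with the pin still in the eye (x of pin in the frame of eye_hole between -0.0065 and 0.0065 m and y of pin in the frame of eye_hole between -0.018 and 0.018 m and z of pin in the frame of eye_hole between -0.0065 and 0.0065 m and value of joint flap above 1.3 rad), for 0.1 s.
At the end, for the whole second after the job is handed in: The flap is open beyond 1.3 rad, the pole lies still in its rest (handle centre within 15 mm of its place, along the rest within 0.15 rad, pin not rolled down or up by over 0.2 rad), released; lota, soap dish, jar and comb have moved less than 20 mm (value of joint flap above 1.3 rad and distance between grip and rest_mid below 0.015 m and angle between the x axis of grip and the x axis of rest_mid, either way round below 0.15 rad and angle between grip's own z axis and vertical below 0.2 rad and horizontal distance between pin and rest_mid above 0.1 m and linear speed of pole below 0.02 m/s); the robot touches nothing.
It fails at once if the lota, soap dish, jar or comb is disturbed (moved over 20 mm) (distance of any of lota, soap_dish, jar, comb from where it was at the start of the episode above 0.02 m).
It fails at once if the pole strains the eye or flap with more than 15 N (contact force between pole and flap above 15 N).
It fails at once if the fingers or arm touch the flap or its eye (contact force between any of the fingers, the arm and flap above 1 N).
It fails at once if the flap is flung: faster than 1.5 rad/s (velocity of joint flap above 1.5 rad/s).
It also fails if it takes over 72 s, if anything falls off the work surface, if the arm or the gripper's body presses on something with over 40 N, if the wrist force passes 120 N, or if a joint passes its speed limit or range.

## Working session

There is one attempt and no reset: what is moved stays moved. The work goes in short steps, Python scripts to look and compute and a tool call to move; the robot and the scene stay as the last step left them, time stands still between calls to the robot, and variables do not carry over. Pictures are saved under pics/ and viewed, at most 10 in all, crops included, and the job is handed in when it is done.

Besides the shell and the picture viewer there is one more tool, called after ">>>" as name([rows], argument=value, ...), one row to a line, values as JSON. step_arm: Moves the arm, as the interface text tells. Shifts and turns lie within -1 to 1; 1 stands for 0.1 m of shift or 1.5 rad of turn. Its arguments: {"type":"object","properties":{"targets":{"type":"array"},"squeeze":{"type":"number"}},"required":["targets"]}

```bash
mkdir -p pics
cat > h.py <<'E'
import numpy as np, cv2
from station import ctrl
def snap(n,f):
    im=ctrl.grab_frame(n); cv2.imwrite('pics/'+f+'.png',im[:,:,::-1]); return im
def cal(n):
    c=ctrl.get_calibration(n); K=np.array(c['K'],float).reshape(3,3);D=np.array(c['D'],float)
    return K,D,np.array(c['rvec'],float),np.array(c['tvec'],float)
def ray(n,uv,c=None):
    K,D,r,t=c or cal(n); R=cv2.Rodrigues(r)[0]
    p=cv2.undistortPoints(np.array([[uv]],float),K,D)[0,0]
    d=R.T@np.array([p[0],p[1],1]); return -R.T@t, d/np.linalg.norm(d)
def atz(n,uv,z,c=None):
    o,d=ray(n,uv,c); return o+d*(z-o[2])/d[2]
def tri(l):
    A=np.zeros((3,3));b=np.zeros(3)
    for n,uv,*c in l:
        o,d=ray(n,uv,*c);P=np.eye(3)-np.outer(d,d);A+=P;b+=P@o
    x=np.linalg.solve(A,b)
    return x,[np.linalg.norm(np.cross(x-ray(n,uv,*c)[0],ray(n,uv,*c)[1])) for n,uv,*c in l]
def proj(n,p,c=None):
    K,D,r,t=c or cal(n); return cv2.projectPoints(np.array(p,float).reshape(-1,3),r,t,K,D)[0][:,0]
E
python3 - <<'E'
from h import *
for n in('side','top','wrist'):
    snap(n,n+'0'); o,d=ray(n,(280,210)); print(n,o.round(),d.round(2))
s=ctrl.state();print(s['time'],s['eef_pos'],s['orientation'])
E
```

```text
side [ 272. -117. 1071.] [ 0.31  0.07 -0.95]
top [ 453.  -13. 1128.] [ 0.1   0.05 -0.99]
wrist [ 64. 627. 373.] [ 0.3  -0.08 -0.95]
0.15 [139.75981557 608.69198502 230.44996706] [-1.69171642e-04  1.12644008e-01  9.93635123e-01 -7.36068841e-04]
```

View pics/side0.png

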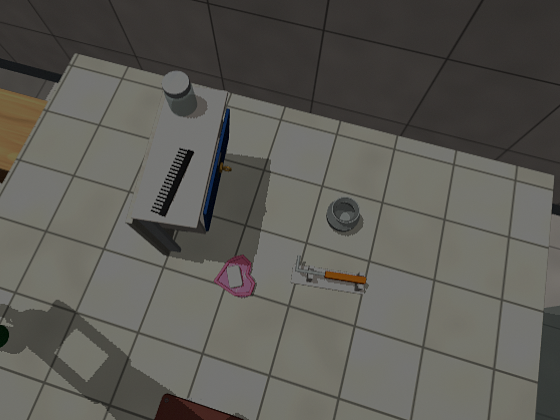

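View pics/top0.png

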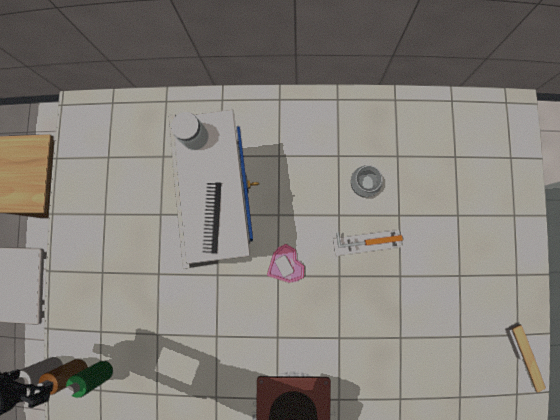

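The side view shows the flap at about (218,170), the eye near (226,168) and the handle at (345,278). The top view shows the eye near (253,184), the handle at (384,240), the lota at (368,181) and the soap dish at (286,264). I'll zoom in next.

Run:
```python
from h import *
a=cv2.imread('pics/top0.png');b=cv2.imread('pics/side0.png')
def cr(i,x,y,w,h): return cv2.resize(i[y:y+h,x:x+w],(400,300),interpolation=cv2.INTER_CUBIC)
m=np.vstack([np.hstack([cr(a,328,210,80,60),cr(b,288,250,80,60)]),np.hstack([cr(a,220,120,160,120)*1,cr(b,180,100,80,60)*1])])
m=np.clip(m.astype(float)*1.6,0,255).astype('uint8')
cv2.imwrite('pics/m1.png',m)
for n,uv,z in [('top',(384,240),67),('side',(345,278),67),('top',(403,238),67),('top',(364,242),67),('top',(253,184),260),('side',(226,168),260),('top',(368,181),85),('top',(286,264),20),('top',(293,400),0),('top',(238,127),292),('top',(250,240),292)]: print(n,uv,atz(n,uv,z).round())
```

```text
top (384, 240) [ 484. -241.   67.]
side (345, 278) [ 480. -242.   67.]
top (403, 238) [ 489. -292.   67.]
top (364, 242) [ 478. -187.   67.]
top (253, 184) [601.  89. 260.]
side (226, 168) [598.  85. 260.]
top (368, 181) [ 640. -197.   85.]
top (286, 264) [417.  22.  20.]
top (293, 400) [36.  0.  0.]
top (238, 127) [723. 121. 292.]
top (250, 240) [476.  90. 292.]
```

View pics/m1.png

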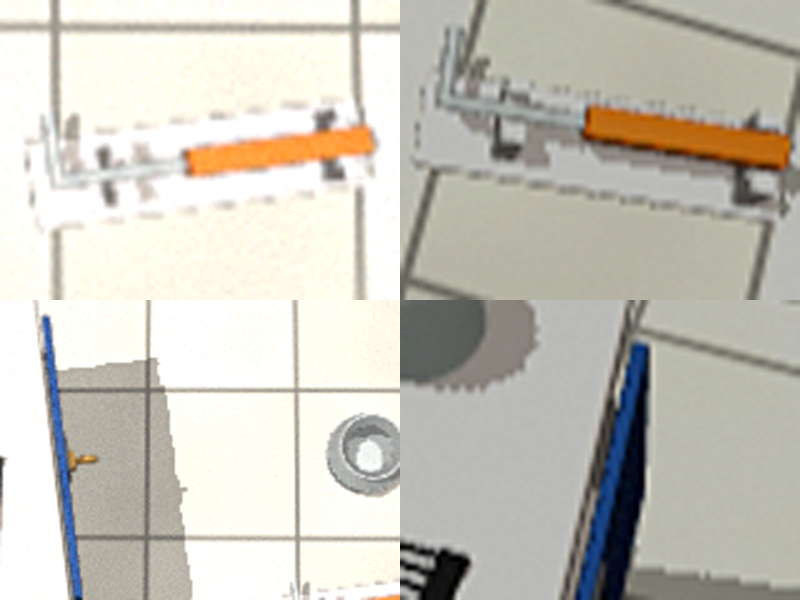

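View pics/wrist0.png

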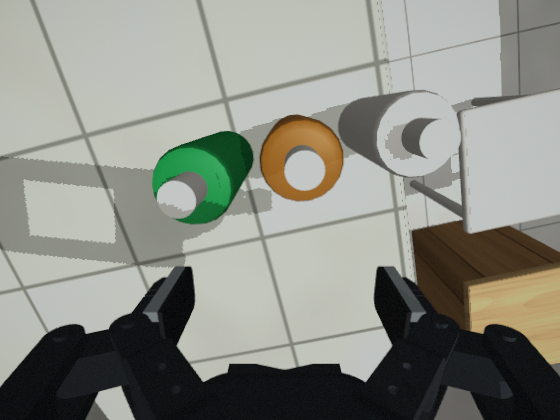

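The top-left and top-right crops show the pole in its rest: handle x≈365–403 in the top view, with the pin pointing away from the robot (world +X). The bottom-left crop shows the eye at top-view (256,183). The wrist view shows only bottles. I'll swing high round the locker to the pole.

>>> step_arm([
  [1, [0, -0.5, 1.0], [0, 0, -0.1]],
  [1, [0, -0.5, 1.0], [0, 0, -0.1]],
  [1, [0, -0.5, 1.0], [0, 0, -0.1]],
])

```text
time: 0.45
eef_pos: [140.6, 559.6, 337.4]
orientation: [0.001, 0.187, 0.982, 0.004]
contact_force: [0.7, 1.0, 1.2]
opening: 85.1
grasp_force: 0.0
```

>>> step_arm([
  [1, [0.8, -1.0, 0.7], [0, 0, -0.1]],
  [1, [0.8, -1.0, 0.7], [0, 0, -0.1]],
  [1, [0.8, -1.0, 0.7], [0, 0, -0.1]],
])

```text
time: 0.75
eef_pos: [220.4, 457.8, 401.9]
orientation: [0.0, 0.259, 0.966, -0.0]
contact_force: [0.9, -0.2, 0.0]
opening: 85.4
grasp_force: 0.0
```

>>> step_arm([
  [1, [0.8, -1.0, 0], [0, 0, -0.1]],
  [1, [0.8, -1.0, 0], [0, 0, -0.1]],
  [1, [0.8, -1.0, 0], [0, 0, -0.1]],
])

```text
time: 1.05
eef_pos: [301.5, 356.7, 401.2]
orientation: [0.0, 0.332, 0.943, -0.0]
contact_force: [0.6, -0.1, 0.7]
opening: 85.5
grasp_force: 0.0
```

>>> step_arm([
  [1, [0.6, -1.0, 0], [0, 0, -0.1]],
  [1, [0.6, -1.0, 0], [0, 0, -0.1]],
  [1, [0.6, -1.0, 0], [0, 0, -0.1]],
])

```text
time: 1.35
eef_pos: [361.5, 255.9, 400.8]
orientation: [0.0, 0.403, 0.915, -0.001]
contact_force: [0.2, 0.1, 0.6]
opening: 85.3
grasp_force: 0.0
```

>>> step_arm([
  [1, [0.4, -1.0, 0], [0, 0, -0.1]],
  [1, [0.4, -1.0, 0], [0, 0, -0.1]],
  [1, [0.4, -1.0, 0], [0, 0, -0.1]],
])

```text
time: 1.65
eef_pos: [401.3, 155.0, 400.7]
orientation: [0.0, 0.471, 0.882, -0.001]
contact_force: [-0.5, 0.0, 0.8]
opening: 85.2
grasp_force: 0.0
```

>>> step_arm([
  [1, [0.2, -1.0, 0], [0, 0, -0.1]],
  [1, [0.2, -1.0, 0], [0, 0, -0.1]],
  [1, [0.2, -1.0, 0], [0, 0, -0.1]],
])

```text
time: 1.95
eef_pos: [420.6, 54.8, 400.6]
orientation: [0.0, 0.536, 0.844, -0.001]
contact_force: [0.5, 1.6, -0.4]
opening: 85.0
grasp_force: 0.0
```

>>> step_arm([
  [1, [0.2, -1.0, 0], [0, 0, -0.1]],
  [1, [0.2, -1.0, 0], [0, 0, -0.1]],
  [1, [0.2, -1.0, 0], [0, 0, -0.1]],
])

```text
time: 2.25
eef_pos: [440.3, -44.4, 400.3]
orientation: [-0.0, 0.597, 0.802, -0.001]
contact_force: [0.8, -0.2, -1.3]
opening: 85.3
grasp_force: 0.0
```

>>> step_arm([
  [1, [0.2, -1.0, -1.0], [0, 0, -0.1]],
  [1, [0.2, -1.0, -1.0], [0, 0, -0.1]],
  [1, [0.2, -1.0, -1.0], [0, 0, -0.1]],
])

```text
time: 2.55
eef_pos: [460.2, -140.5, 299.5]
orientation: [-0.0, 0.653, 0.757, 0.0]
contact_force: [0.5, 1.1, -0.9]
opening: 85.4
grasp_force: 0.0
```

>>> step_arm([
  [1, [0.2, -0.8, -1.0], [0, 0, -0.03]],
  [1, [0.2, -0.8, -1.0], [0, 0, -0.03]],
  [1, [0.2, -0.8, -1.0], [0, 0, -0.03]],
  [1, [0.2, -0.8, -1.0], [0, 0, -0.03]],
])

```text
time: 2.95
eef_pos: [478.3, -219.6, 196.5]
orientation: [-0.004, 0.671, 0.741, -0.001]
contact_force: [0.3, 0.4, -0.2]
opening: 85.1
grasp_force: 0.0
```

Run:
```python
from h import *
s=ctrl.state();print(s['time'],s['eef_pos'],s['orientation'],s['q'])
K,D,r,t=cal('wrist');print(K,D,r,t)
im=snap('wrist','w1')
cv2.imwrite('pics/w1b.png',np.clip(im[:,:,::-1].astype(float)*1.3,0,255))
h=cv2.cvtColor(im,cv2.COLOR_RGB2HSV)
m=((h[...,0]>8)&(h[...,0]<20)&(h[...,1]>170)).astype('uint8')
n,l,st,c=cv2.connectedComponentsWithStats(m);i=1+np.argmax(st[1:,4]);print(st[i],c[i])
rect=cv2.minAreaRect(np.argwhere(l==i)[:,::-1].astype(np.float32));b=cv2.boxPoints(rect);print(b)
for p in b: print(atz('wrist',p,67).round(1))
```

```text
2.95 [ 478.30673342 -219.60995456  196.49513424] [-4.10213887e-03  6.71145611e-01  7.41314018e-01 -5.17775569e-04] [-5.80488112e-01  1.85554091e-02  1.81379922e+00  2.53790442e-04
  1.31750378e+00 -6.79827447e-01]
[[312.70417734   0.         283.99048992]
 [  0.         312.70417734 209.1873802 ]
 [  0.           0.           1.        ]] [-0.02791664  0.          0.          0.          0.        ] [-2.83540708 -0.14305565 -0.01405447] [-453.45964668 -282.43013164  270.47245726]
[ 278  167   19  104 1611] [287.73184358 218.0918684 ]
[[277.76663 167.08817]
 [294.1884  166.43994]
 [298.26187 269.63443]
 [281.84012 270.28265]]
[ 470.9 -189.7   67. ]
[ 485.3 -187.7   67. ]
[ 500.5 -288.7   67. ]
[ 484.5 -291.    67. ][ WARN:0@0.974] global loadsave.cpp:1063 imwrite_ Unsupported depth image for selected encoder is fallbacked to CV_8U.
```

View pics/w1b.png

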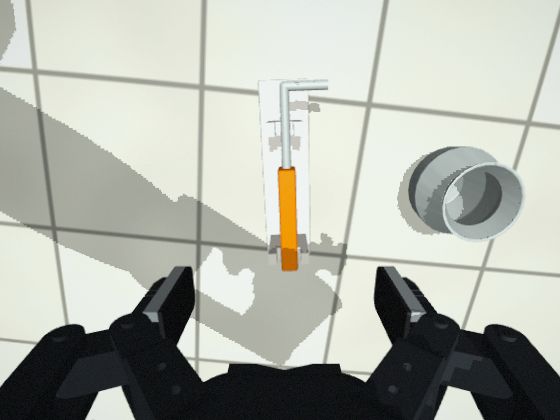

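The wrist view shows the pole with handle (278–298, 167–270), rod up to (285,88) and pin to the right ending at (328,85). The lota is to the right at (470,195). The handle centre is about (485,-238) with yaw about 1.70. I'll descend 15 mm forward of centre.

>>> step_arm([
  [1, [0.03, -0.03, -0.5], [0, 0, 0.02]],
  [1, [0.03, -0.03, -1.0], [0, 0, 0.02]],
  [1, [0.03, -0.03, -1.0], [0, 0, 0.02]],
  [1, [0.03, -0.03, -1.0], [0, 0, 0.02]],
])

```text
time: 3.4
eef_pos: [483.6, -222.6, 102.8]
orientation: [-0.0, 0.659, 0.752, 0.0]
contact_force: [0.2, -0.4, 0.5]
opening: 85.0
grasp_force: 0.0
```

Run:
```python
from h import *
s=ctrl.state();print(s['time'],s['eef_pos'],s['orientation'],s['contact_force'])
im=snap('wrist','w2')
h=cv2.cvtColor(im,cv2.COLOR_RGB2HSV)
m=((h[...,0]>8)&(h[...,0]<20)&(h[...,1]>170)).astype('uint8')
n,l,st,c=cv2.connectedComponentsWithStats(m);i=1+np.argmax(st[1:,4]);print(st[i],c[i])
rows=range(st[i][1]+4,st[i][1]+st[i][3]-40,15)
for r in rows:
    x=np.where(l[r]==i)[0]; print(r,atz('wrist',(x.mean(),r),67).round(1))
print(atz('wrist',(287,st[i][1]),67))
```

```text
3.4 [ 483.58014925 -222.62594662  102.8017894 ] [-1.41207120e-04  6.59126784e-01  7.52031804e-01  1.68544115e-04] [ 0.1579024  -0.38312393  0.53238261]
[ 267  185   26  147 3426] [279.71745476 257.73263281]
189 [ 478.3 -191.2   67. ]
204 [ 479.6 -200.4   67. ]
219 [ 480.9 -209.9   67. ]
234 [ 482.2 -219.7   67. ]
249 [ 483.5 -229.8   67. ]
264 [ 484.8 -240.3   67. ]
279 [ 486.2 -251.1   67. ]
[ 482.58514634 -188.16816061   67.        ]
```

>>> step_arm([
  [1, [-0.01, 0, -0.3], [0, 0, 0]],
  [1, [-0.01, 0, -0.5], [0, 0, 0]],
  [1, [-0.01, 0, -0.6], [0, 0, 0]],
  [1, [-0.01, 0, -0.6], [0, 0, 0]],
], squeeze=60)

```text
time: 3.85
eef_pos: [482.8, -224.1, 42.7]
orientation: [0.001, 0.66, 0.752, 0.0]
contact_force: [-0.4, 0.1, 0.3]
opening: 85.5
grasp_force: 0.0
```

>>> step_arm([
  [0, [0, 0, 0], [0, 0, 0]],
  [0, [0, 0, 0], [0, 0, 0]],
  [0, [0, 0, 0], [0, 0, 0]],
  [0, [0, 0, 0], [0, 0, 0]],
  [0, [0, 0, 0], [0, 0, 0]],
])

```text
time: 4.35
eef_pos: [482.2, -224.1, 41.8]
orientation: [0.0, 0.66, 0.752, 0.0]
contact_force: [1.3, -0.4, 2.1]
opening: 15.0
grasp_force: 58.8
```

>>> step_arm([
  [0, [0, 0, 0], [0, 0, 0]],
  [0, [0, 0, 0], [0, 0, 0]],
  [0, [0, 0, 0], [0, 0, 0]],
])

```text
time: 4.65
eef_pos: [482.3, -224.1, 41.8]
orientation: [0.0, 0.66, 0.752, 0.0]
contact_force: [-0.4, 0.9, 4.2]
opening: 14.8
grasp_force: 59.3
```

>>> step_arm([
  [0, [0, 0, 0.2], [0, 0, 0]],
  [0, [0, 0, 0.5], [0, 0, 0]],
  [0, [0, 0, 0.8], [0, 0, 0]],
  [0, [0, 0, 1.0], [0, 0, 0]],
])

```text
time: 5.05
eef_pos: [482.2, -224.1, 142.8]
orientation: [0.001, 0.66, 0.752, 0.0]
contact_force: [0.7, 0.3, -1.0]
opening: 15.2
grasp_force: 58.7
```

>>> step_arm([
  [0, [0.1, 0.2, 0.4], [0, 0, 0]],
  [0, [0.2, 0.4, 0.8], [0, 0, 0]],
  [0, [0.3, 0.7, 1.0], [0, 0, 0]],
  [0, [0.4, 1.0, 1.0], [0, 0, 0]],
])

```text
time: 5.45
eef_pos: [524.1, -123.9, 245.3]
orientation: [0.003, 0.66, 0.751, 0.001]
contact_force: [0.6, -1.3, -1.3]
opening: 15.0
grasp_force: 58.7
```

>>> step_arm([
  [0, [0.1, 0.3, 0.4], [0, 0, 0]],
  [0, [0.2, 0.7, 0.8], [0, 0, 0]],
  [0, [0.2, 1.0, 0.9], [0, 0, 0]],
  [0, [0.2, 1.0, 0.9], [0, 0, 0]],
  [0, [0.2, 1.0, 0.9], [0, 0, 0]],
])

```text
time: 5.95
eef_pos: [541.8, -23.3, 330.8]
orientation: [-0.0, 0.659, 0.752, -0.0]
contact_force: [0.0, 0.3, -1.3]
opening: 15.0
grasp_force: 58.8
```

Run:
```python
from h import *
s=ctrl.state();print(s['time'],s['eef_pos'],s['orientation'],s['contact_force'])
np.save('c3.npy',np.array(cal('wrist'),dtype=object),allow_pickle=True)
im=snap('wrist','w3')
a=cv2.resize(im[0:225,230:530],(800,600),interpolation=cv2.INTER_CUBIC)[:,:,::-1]
cv2.imwrite('pics/w3b.png',cv2.convertScaleAbs(a,alpha=1.2))
```

```text
5.95 [541.77395347 -23.33449318 330.75111427] [-7.44832435e-05  6.58949849e-01  7.52186789e-01 -3.54474720e-04] [ 0.04631092  0.26604336 -1.2838434 ]
```

View pics/w3b.png

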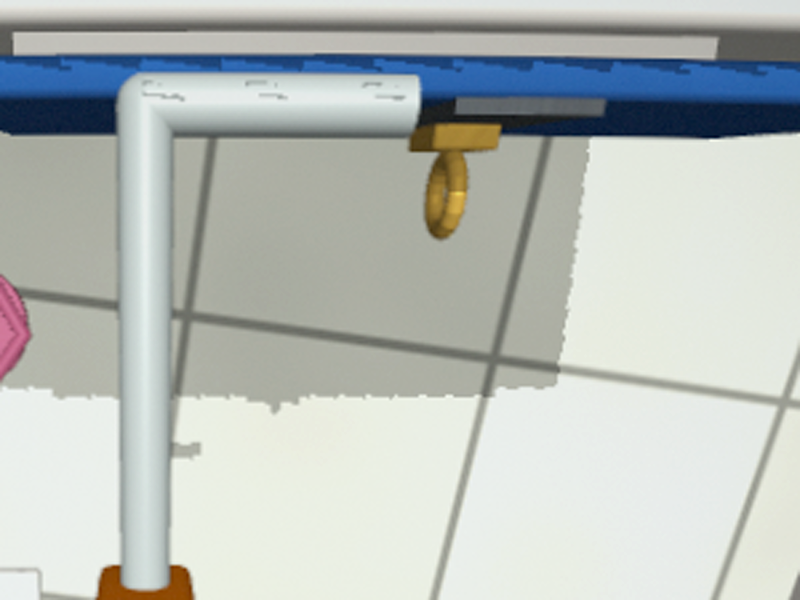

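The crop shows the ring at crop (446,195), which is image pixel (397,73). The pin runs from the rod axis at crop (146,105) to its tip at (420,105), parallel to the flap. I'll take a second view 100 mm along X to triangulate.

>>> step_arm([
  [0, [0.4, 0, 0], [0, 0, 0]],
  [0, [0.8, 0, 0], [0, 0, 0]],
  [0, [1.0, 0, 0], [0, 0, 0]],
  [0, [1.0, 0, 0], [0, 0, 0]],
  [0, [1.0, 0, 0], [0, 0, 0]],
])

```text
time: 6.5
eef_pos: [641.1, -25.2, 328.9]
orientation: [-0.002, 0.66, 0.751, -0.001]
contact_force: [0.0, -0.1, -1.7]
opening: 14.6
grasp_force: 59.1
```

Run:
```python
from h import *
s=ctrl.state();print(s['time'],s['eef_pos'],s['orientation'],s['contact_force'])
np.save('c4.npy',np.array(cal('wrist'),dtype=object),allow_pickle=True)
im=snap('wrist','w4')
a=cv2.resize(im[20:170,150:350],(800,600),interpolation=cv2.INTER_CUBIC)[:,:,::-1]
cv2.imwrite('pics/w4b.png',cv2.convertScaleAbs(a,alpha=1.2))
def brass(n):
    im=cv2.imread('pics/%s.png'%n);h=cv2.cvtColor(im,cv2.COLOR_BGR2HSV)
    m=((h[...,0]>14)&(h[...,0]<28)&(h[...,1]>120)).astype('uint8');m[160:]=0
    k,l,st,c=cv2.connectedComponentsWithStats(m)
    for i in range(1,k):
        if st[i,4]>25: print(n,st[i],c[i].round(1))
brass('w3');brass('w4')
c=tuple(np.load('c3.npy',allow_pickle=True))
print('pin pred w3',proj('wrist',[546.8,83.2,344.8],c), 'ring@260',atz('wrist',(397.3,73.1),260,c))
```

```text
6.5 [641.13888506 -25.22325405 328.92937542] [-0.00163551  0.66029119  0.75100686 -0.00124627] [ 1.19898644e-03 -1.07865389e-01 -1.72822539e+00]
w3 [384  46  34  43 726] [398.6  62.4]
w4 [236  18  28  47 629] [250.4  34.5]
pin pred w3 [[334.09353597  34.53076544]] ring@260 [600.31573344  86.10745004 260.        ]
```

View pics/w4b.png

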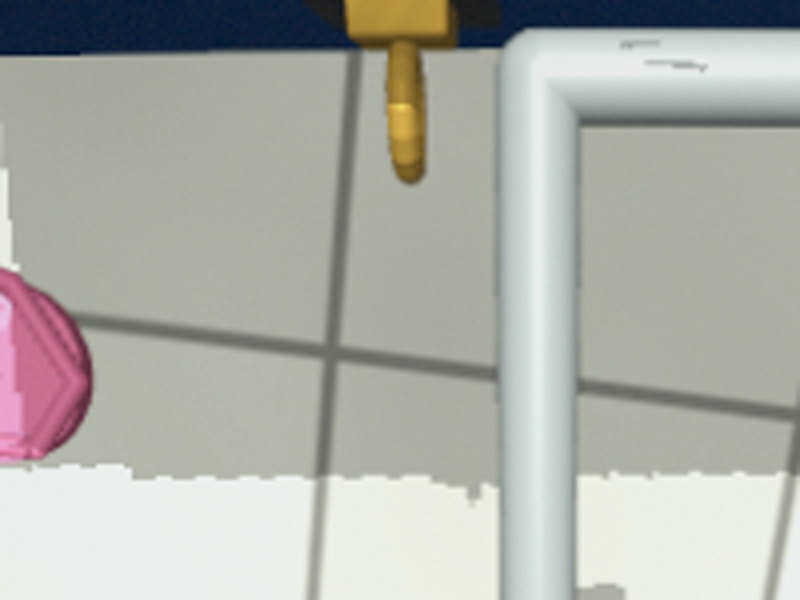

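```bash
cat > ring.py <<'E'
from h import *
from scipy.optimize import least_squares
u,v=np.meshgrid(np.linspace(0,6.283,120),np.linspace(0,6.283,24))
d=np.array([-.131,.991,0]);r=np.array([.991,.131,0]);z=np.array([0,0,1.])
def torus(c):
    R=8.5+2.5*np.cos(v);return (np.array(c)+R[...,None]*(np.cos(u)[...,None]*d+np.sin(u)[...,None]*z)+2.5*np.sin(v)[...,None]*r).reshape(-1,3)
def ext(c,cam):
    p=proj('wrist',torus(c),cam);return np.array([p[:,0].min(),p[:,0].max(),p[:,1].max()])
def fit(ms,x0=(600,86,260)):
    f=lambda x:np.concatenate([ext(x,c)-m for c,m in ms]); s=least_squares(f,x0,diff_step=1e-4);return s.x,s.fun
E
python3 - <<'E'
from ring import *
c3=tuple(np.load('c3.npy',allow_pickle=True));c4=tuple(np.load('c4.npy',allow_pickle=True))
m3=np.array([230+425*.375,230+468*.375,240*.375]);m4=np.array([150+386/4,150+427/4,20+183/4])
x,e=fit([(c3,m3),(c4,m4)]);print(x.round(1),e.round(2))
s=np.array([3.5,5,5])*[1,1,1]; s=np.array([3.5,3.5,5])
x,e=fit([(c3,m3-s),(c4,m4-s)]);print('rot-corr',x.round(1),e.round(2))
print('pin pred w4',proj('wrist',[646.1,81.3,342.9],c4))
# top/side check of ring height
print(tri([('top',(256,183.4)),('side',(226,168))]))
E
```

```text
[605.2  88.7 244.1] [-0.28  0.26 -0.19 -0.02  0.02  0.18]
rot-corr [602.4  91.7 243. ] [-0.12  0.11 -0.16 -0.16  0.17  0.16]
pin pred w4 [[332.71324796  34.35300396]]
(array([602.87961554,  85.34428568, 251.38742221]), [np.float64(2.1413459248185656), np.float64(2.141345924818598)])
```

>>> step_arm([
  [0, [-0.4, -0.05, 0], [0, 0, 0]],
  [0, [-0.8, -0.05, 0], [0, 0, 0]],
  [0, [-0.9, -0.05, 0], [0, 0, 0]],
  [0, [-0.9, -0.05, 0], [0, 0, 0]],
])

```text
time: 6.95
eef_pos: [550.5, -29.1, 332.1]
orientation: [0.001, 0.66, 0.751, 0.0]
contact_force: [0.2, -0.1, -0.8]
opening: 15.0
grasp_force: 59.3
```

>>> step_arm([
  [0, [0, 0, -0.3], [0, 0, 0]],
  [0, [0, 0, -0.7], [0, 0, 0]],
  [0, [0, 0, -0.95], [0, 0, 0]],
  [0, [0, 0, -1.0], [0, 0, 0]],
  [0, [0, 0, -1.0], [0, 0, 0]],
])

```text
time: 7.45
eef_pos: [552.1, -29.0, 230.9]
orientation: [-0.0, 0.66, 0.751, -0.0]
contact_force: [-0.1, -0.4, -0.4]
opening: 14.9
grasp_force: 59.3
```

Run:
```python
from ring import *
s=ctrl.state();print(s['time'],s['eef_pos'],s['orientation'],s['contact_force'])
c=cal('wrist');np.save('c5.npy',np.array(c,dtype=object),allow_pickle=True)
im=snap('wrist','w5')
a=cv2.resize(im[0:180,260:500],(800,600),interpolation=cv2.INTER_CUBIC)[:,:,::-1]
cv2.imwrite('pics/w5b.png',cv2.convertScaleAbs(a,alpha=1.2))
print('pin pred',proj('wrist',np.array(s['eef_pos'])+[5,106.5,14],c),'ring pred',proj('wrist',[605.2,88.7,244.1],c),ext([605.2,88.7,244.1],c))
```

```text
7.45 [552.0734887  -28.96077597 230.93999258] [-4.61623297e-04  6.59741838e-01  7.51492132e-01 -2.65955658e-04] [-0.13569105 -0.44615517 -0.42427818]
pin pred [[333.36373672  34.55633927]] ring pred [[465.12092664  22.46182954]] [446.0946744  487.38666104  54.834475  ]
```

View pics/w5b.png

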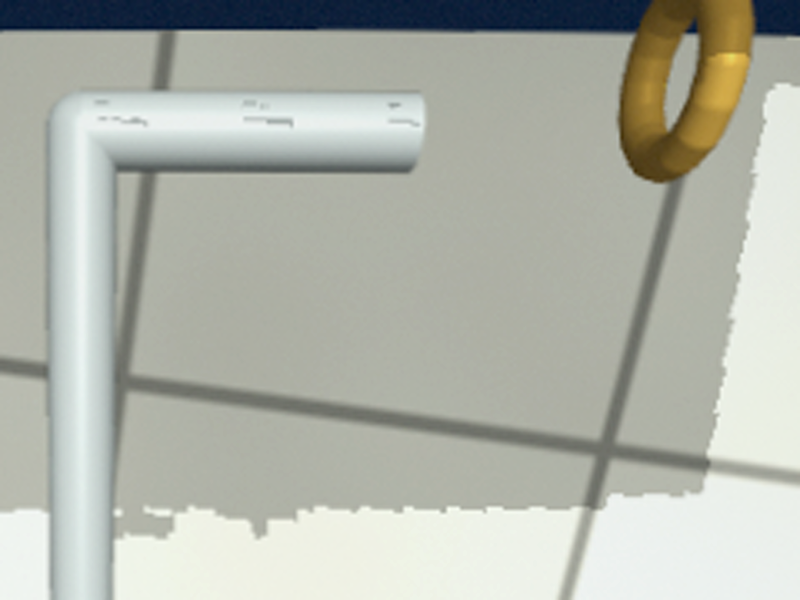

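The ring spans image columns 446–486 with its bottom at row 54.6, matching the prediction. The pin's rod axis is at column 284.6, its tip at 387.5 and its row at 39.6.

Run:
```python
from ring import *
c3,c4,c5=[tuple(np.load('c%d.npy'%i,allow_pickle=True)) for i in (3,4,5)]
m3=np.array([230+425*.375,230+468*.375,240*.375]);m4=np.array([150+386/4,150+427/4,20+183/4]);m5=np.array([446,485.9,54.6])
x,e=fit([(c3,m3),(c4,m4),(c5,m5)]);print(x.round(1),e.round(2))
tcp=np.array([552.07,-28.96,230.94])
# pin cylinder silhouette: rows 92..172 crop, tip col 425(near top)->, rod left/right at row 400 crop: 50..113
th=np.linspace(0,6.28,60)
def cyl(a,b,ax1,ax2,c):
    P=np.array([q+4*(np.cos(t)*ax1+np.sin(t)*ax2) for q in np.linspace(a,b,2) for t in th]);return proj('wrist',P,c)
def meas(o):
    mid=tcp+o[:3]; dd=d; corner=mid-19*r; tip=corner+37*r
    p=cyl(mid-5*r,mid+5*r,d,z,c5); rod=cyl(corner-58*d,corner-60*d,r,z,c5); t=cyl(tip,tip-.1*r,d,z,c5)
    return np.array([p[:,1].min(),p[:,1].max(),t[:,0].max(),rod[:,0].min(),rod[:,0].max()])
M=np.array([92/3.333,172/3.333,260+425/3.333,260+52/3.333,260+113/3.333])
print(meas([5,106.5,14]).round(1),M.round(1))
s=least_squares(lambda o:meas(o)-M,[5,106.5,14],diff_step=1e-4);print(s.x.round(2),s.fun.round(2))
pin=tcp+s.x
print('delta to ring',(x-pin).round(1))
```

```text
[605.2  88.8 243.5] [-0.49 -0.02 -0.33  0.16  0.15  0.1  -0.54  0.55  0.12]
[ 22.2  46.6 385.1 273.  291.9] [ 27.6  51.6 387.5 275.6 293.9]
[  6.21 104.88  14.02] [-0.1   0.1  -0.06 -0.22  0.29]
delta to ring [46.9 12.9 -1.4]
```

>>> step_arm([
  [0, [0.1, 0.05, -0.01], [0, 0, 0]],
  [0, [0.21, 0.1, -0.014], [0, 0, 0]],
  [0, [0.21, 0.1, -0.014], [0, 0, 0]],
])

```text
time: 7.8
eef_pos: [575.1, -18.2, 231.2]
orientation: [0.001, 0.659, 0.752, 0.001]
contact_force: [-0.2, 1.0, -0.9]
opening: 15.2
grasp_force: 59.3
```

>>> step_arm([
  [0, [0.02, 0.003, 0], [0, 0, 0]],
  [0, [0.04, 0.005, 0], [0, 0, 0]],
  [0, [0.06, 0.008, 0], [0, 0, 0]],
  [0, [0.06, 0.008, 0], [0, 0, 0]],
])

```text
time: 8.2
eef_pos: [579.0, -18.1, 229.9]
orientation: [0.0, 0.66, 0.752, -0.0]
contact_force: [-0.5, -0.8, -1.4]
opening: 15.0
grasp_force: 59.3
```

Run:
```python
from ring import *
s=ctrl.state();print(s['time'],s['eef_pos'],s['orientation'],s['contact_force'])
print('delta',(np.array([605.2,88.8,243.5])-s['eef_pos']-[6.2,104.9,14]).round(1))
im=snap('wrist','w6')
a=cv2.resize(im[0:120,270:430],(800,600),interpolation=cv2.INTER_CUBIC)[:,:,::-1]
cv2.imwrite('pics/w6b.png',cv2.convertScaleAbs(a,alpha=1.3))
```

```text
8.2 [579.03770918 -18.14295703 229.91369451] [ 2.82899894e-05  6.59701741e-01  7.51527519e-01 -1.10399373e-05] [-0.50327859 -0.79621459 -1.37577111]
delta [20.   2.  -0.4]
```

View pics/w6b.png

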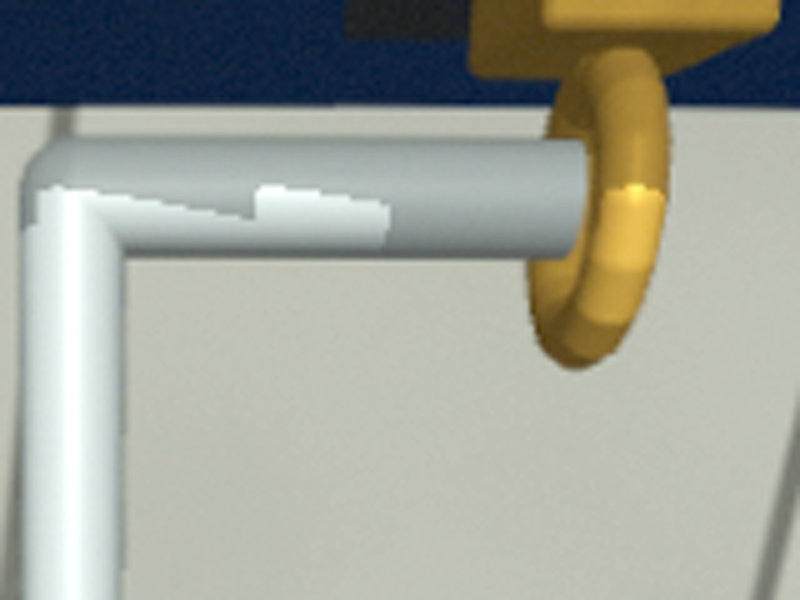

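The pin tip is at crop (585,198), at the ring's near face and centred on the hole: the ring spans rows 45–368. I'll insert gently.

>>> step_arm([
  [0, [0.01, 0.0, -0.004], [0, 0, 0]],
  [0, [0.02, 0.0, -0.004], [0, 0, 0]],
  [0, [0.03, 0.002, -0.004], [0, 0, 0]],
  [0, [0.03, 0.002, -0.004], [0, 0, 0]],
])

```text
time: 8.65
eef_pos: [582.0, -17.9, 229.5]
orientation: [0.0, 0.66, 0.752, 0.0]
contact_force: [0.4, 0.2, -2.1]
opening: 14.9
grasp_force: 59.3
```

>>> step_arm([
  [0, [0.01, 0.001, 0], [0, 0, 0]],
  [0, [0.02, 0.002, 0], [0, 0, 0]],
  [0, [0.03, 0.004, 0], [0, 0, 0]],
  [0, [0.03, 0.004, 0], [0, 0, 0]],
])

```text
time: 9.05
eef_pos: [585.1, -17.4, 229.5]
orientation: [0.0, 0.66, 0.752, 0.0]
contact_force: [0.4, -0.5, -0.8]
opening: 15.2
grasp_force: 59.3
```

>>> step_arm([
  [0, [0.015, 0.002, 0], [0, 0, 0]],
  [0, [0.03, 0.004, 0], [0, 0, 0]],
  [0, [0.045, 0.006, 0], [0, 0, 0]],
  [0, [0.06, 0.008, 0], [0, 0, 0]],
  [0, [0.06, 0.008, 0], [0, 0, 0]],
])

```text
time: 9.55
eef_pos: [591.1, -16.7, 229.5]
orientation: [0.0, 0.66, 0.752, 0.0]
contact_force: [0.9, -0.1, -1.4]
opening: 15.2
grasp_force: 59.3
```

>>> step_arm([
  [0, [0.015, 0.002, 0], [0, 0, 0]],
  [0, [0.03, 0.004, 0], [0, 0, 0]],
  [0, [0.045, 0.006, 0], [0, 0, 0]],
  [0, [0.06, 0.008, 0], [0, 0, 0]],
  [0, [0.06, 0.008, 0], [0, 0, 0]],
])

```text
time: 10.05
eef_pos: [597.1, -15.8, 229.5]
orientation: [-0.0, 0.66, 0.752, 0.0]
contact_force: [-0.9, 1.1, -1.8]
opening: 15.2
grasp_force: 59.3
```

Run:
```python
from ring import *
s=ctrl.state();print(s['time'],s['eef_pos'],s['contact_force'],s['wrist_torque'])
print('delta',(np.array([605.2,88.8,243.5])-s['eef_pos']-[6.2,104.9,14]).round(1))
im=snap('wrist','w7')
a=cv2.resize(im[0:120,270:430],(800,600),interpolation=cv2.INTER_CUBIC)[:,:,::-1]
cv2.imwrite('pics/w7b.png',cv2.convertScaleAbs(a,alpha=1.3))
# flap top edges for angle/yaw: blue in top view
t=cv2.imread('pics/top0.png');h=cv2.cvtColor(t,cv2.COLOR_BGR2HSV)
m=((h[...,0]>105)&(h[...,0]<125)&(h[...,1]>180)&(h[...,2]>60)).astype('uint8');m[:,:220]=0;m[:,270:]=0
ys,xs=np.nonzero(m);print(ys.min(),ys.max(),len(ys))
for yy in (ys.min()+2,ys.max()-2):
    q=xs[ys==yy];print(yy,q.min(),q.max(),atz('top',(q.mean(),yy),292).round(1))
```

```text
10.05 [597.08988542 -15.84827198 229.47335452] [-0.94859038  1.13309222 -1.7990587 ] [ 0.06845929  0.04773675 -0.07669689]
delta [ 1.9 -0.3  0. ]
127 238 76
129 238 238 [718.  120.8 292. ]
236 250 251 [484.3  89.  292. ]
```

Run:
```python
from ring import *
c3=tuple(np.load('c3.npy',allow_pickle=True)); ring=np.array([605.2,88.8,243.5])
im=cv2.imread('pics/w3.png');print(im[0:40:1,410].tolist())
for row in (9,12,21.5,22.5,34):
  for zz in (291,300): print(row,zz,((atz('wrist',(410,row),zz,c3)-ring)@d).round(1))
```

```text
[[190, 191, 187], [190, 191, 188], [186, 190, 187], [179, 184, 184], [169, 175, 177], [160, 166, 167], [150, 155, 156], [132, 137, 140], [112, 116, 118], [89, 94, 94], [78, 80, 81], [74, 79, 80], [116, 121, 122], [148, 153, 155], [148, 154, 156], [148, 154, 155], [148, 153, 155], [149, 154, 156], [148, 153, 155], [149, 154, 156], [131, 132, 131], [95, 65, 45], [97, 55, 23], [127, 73, 31], [148, 87, 40], [148, 86, 36], [148, 87, 38], [147, 86, 39], [146, 85, 39], [145, 85, 38], [144, 84, 36], [143, 83, 36], [143, 83, 37], [136, 79, 33], [122, 69, 28], [108, 61, 26], [90, 68, 52], [88, 86, 80], [87, 85, 79], [89, 85, 82]]
9 291 25.6
9 300 23.2
12 291 24.3
12 300 21.8
21.5 291 19.8
21.5 300 17.6
22.5 291 19.4
22.5 300 17.2
34 291 13.9
34 300 12.0
```

```bash
cat > arc.py <<'E'
import numpy as np
def tab(a,zz,dphi,n,step):
    R=np.hypot(a,zz);p0=np.arctan2(a,zz)
    for k in range(0,n*step+1,step):
        p=p0+k*dphi; o=R*np.sin(p)-a; z=R*np.cos(p)-zz
        print(k,round(k*dphi,2),'out',round(o,1),'world',(np.array([.131*o,-.991*o,z])/100).round(3).tolist())
E
python3 -c "
from arc import *
tab(33,93.5,0.04,35,1)"
```

```text
0 0.0 out 0.0 world [0.0, -0.0, 0.0]
1 0.04 out 3.7 world [0.005, -0.037, -0.014]
2 0.08 out 7.4 world [0.01, -0.073, -0.029]
3 0.12 out 11.0 world [0.014, -0.109, -0.046]
4 0.16 out 14.5 world [0.019, -0.143, -0.065]
5 0.2 out 17.9 world [0.023, -0.178, -0.084]
6 0.24 out 21.3 world [0.028, -0.211, -0.105]
7 0.28 out 24.6 world [0.032, -0.243, -0.128]
8 0.32 out 27.7 world [0.036, -0.275, -0.151]
9 0.36 out 30.8 world [0.04, -0.305, -0.176]
10 0.4 out 33.8 world [0.044, -0.335, -0.202]
11 0.44 out 36.7 world [0.048, -0.364, -0.23]
12 0.48 out 39.4 world [0.052, -0.391, -0.258]
13 0.52 out 42.1 world [0.055, -0.417, -0.288]
14 0.56 out 44.6 world [0.058, -0.442, -0.318]
15 0.6 out 47.0 world [0.062, -0.466, -0.35]
16 0.64 out 49.3 world [0.065, -0.489, -0.382]
17 0.68 out 51.5 world [0.067, -0.51, -0.415]
18 0.72 out 53.5 world [0.07, -0.53, -0.45]
19 0.76 out 55.3 world [0.072, -0.548, -0.485]
20 0.8 out 57.1 world [0.075, -0.566, -0.52]
21 0.84 out 58.7 world [0.077, -0.581, -0.557]
22 0.88 out 60.1 world [0.079, -0.595, -0.594]
23 0.92 out 61.4 world [0.08, -0.608, -0.631]
24 0.96 out 62.5 world [0.082, -0.62, -0.669]
25 1.0 out 63.5 world [0.083, -0.629, -0.708]
26 1.04 out 64.3 world [0.084, -0.638, -0.746]
27 1.08 out 65.0 world [0.085, -0.644, -0.785]
28 1.12 out 65.5 world [0.086, -0.649, -0.825]
29 1.16 out 65.9 world [0.086, -0.653, -0.864]
30 1.2 out 66.1 world [0.087, -0.655, -0.904]
31 1.24 out 66.1 world [0.087, -0.656, -0.943]
32 1.28 out 66.0 world [0.087, -0.654, -0.983]
33 1.32 out 65.8 world [0.086, -0.652, -1.023]
34 1.36 out 65.3 world [0.086, -0.647, -1.062]
35 1.4 out 64.7 world [0.085, -0.642, -1.101]
```

>>> step_arm([
  [0, [0.001, -0.01, -0.004], [0, 0, 0]],
  [0, [0.003, -0.02, -0.007], [0, 0, 0]],
  [0, [0.004, -0.03, -0.011], [0, 0, 0]],
  [0, [0.005, -0.037, -0.014], [0, 0, 0]],
  [0, [0.005, -0.037, -0.014], [0, 0, 0]],
])

```text
time: 10.6
eef_pos: [597.4, -18.7, 228.2]
orientation: [-0.001, 0.66, 0.752, 0.001]
contact_force: [-1.1, 5.3, 0.5]
opening: 14.7
grasp_force: 59.5
```

>>> step_arm([
  [0, [0.003, -0.018, -0.007], [0, 0, 0]],
  [0, [0.005, -0.036, -0.015], [0, 0, 0]],
  [0, [0.007, -0.054, -0.023], [0, 0, 0]],
  [0, [0.009, -0.072, -0.032], [0, 0, 0]],
  [0, [0.009, -0.072, -0.032], [0, 0, 0]],
])

```text
time: 11.1
eef_pos: [598.3, -25.5, 224.7]
orientation: [-0.001, 0.659, 0.752, 0.001]
contact_force: [-0.5, 6.2, -0.2]
opening: 14.9
grasp_force: 59.4
```

>>> step_arm([
  [0, [0.005, -0.034, -0.019], [0, 0, 0]],
  [0, [0.009, -0.069, -0.038], [0, 0, 0]],
  [0, [0.014, -0.102, -0.059], [0, 0, 0]],
  [0, [0.018, -0.134, -0.082], [0, 0, 0]],
  [0, [0.018, -0.134, -0.082], [0, 0, 0]],
])

```text
time: 11.6
eef_pos: [600.0, -39.1, 216.4]
orientation: [-0.001, 0.66, 0.752, 0.001]
contact_force: [-0.7, 6.4, 0.2]
opening: 15.1
grasp_force: 59.5
```

```bash
python3 -c "
from arc import *
tab(36.5,93.5,0.04,34,1)"|tail -29
```

```text
6 0.24 out 21.2 world [0.028, -0.21, -0.114]
7 0.28 out 24.4 world [0.032, -0.242, -0.137]
8 0.32 out 27.6 world [0.036, -0.273, -0.162]
9 0.36 out 30.6 world [0.04, -0.303, -0.189]
10 0.4 out 33.5 world [0.044, -0.332, -0.216]
11 0.44 out 36.3 world [0.048, -0.36, -0.245]
12 0.48 out 39.1 world [0.051, -0.387, -0.274]
13 0.52 out 41.6 world [0.055, -0.413, -0.305]
14 0.56 out 44.1 world [0.058, -0.437, -0.337]
15 0.6 out 46.4 world [0.061, -0.46, -0.369]
16 0.64 out 48.6 world [0.064, -0.482, -0.403]
17 0.68 out 50.7 world [0.066, -0.502, -0.437]
18 0.72 out 52.6 world [0.069, -0.521, -0.473]
19 0.76 out 54.4 world [0.071, -0.539, -0.509]
20 0.8 out 56.0 world [0.073, -0.555, -0.545]
21 0.84 out 57.5 world [0.075, -0.57, -0.583]
22 0.88 out 58.8 world [0.077, -0.583, -0.621]
23 0.92 out 60.0 world [0.079, -0.595, -0.659]
24 0.96 out 61.0 world [0.08, -0.605, -0.698]
25 1.0 out 61.9 world [0.081, -0.613, -0.737]
26 1.04 out 62.6 world [0.082, -0.62, -0.776]
27 1.08 out 63.2 world [0.083, -0.626, -0.816]
28 1.12 out 63.6 world [0.083, -0.63, -0.856]
29 1.16 out 63.8 world [0.084, -0.632, -0.896]
30 1.2 out 63.9 world [0.084, -0.633, -0.936]
31 1.24 out 63.8 world [0.084, -0.632, -0.977]
32 1.28 out 63.5 world [0.083, -0.63, -1.017]
33 1.32 out 63.1 world [0.083, -0.626, -1.057]
34 1.36 out 62.6 world [0.082, -0.62, -1.096]
```

>>> step_arm([
  [0, [0.004, -0.03, -0.034], [0, 0, 0]],
  [0, [0.008, -0.06, -0.061], [0, 0, 0]],
  [0, [0.012, -0.089, -0.088], [0, 0, 0]],
  [0, [0.016, -0.117, -0.117], [0, 0, 0]],
  [0, [0.016, -0.117, -0.117], [0, 0, 0]],
])

```text
time: 12.1
eef_pos: [601.7, -51.2, 205.0]
orientation: [-0.0, 0.66, 0.752, 0.0]
contact_force: [-0.8, 5.5, 0.8]
opening: 15.0
grasp_force: 59.7
```

>>> step_arm([
  [0, [0.003, -0.025, -0.032], [0, 0, 0]],
  [0, [0.006, -0.048, -0.065], [0, 0, 0]],
  [0, [0.009, -0.07, -0.099], [0, 0, 0]],
  [0, [0.012, -0.093, -0.131], [0, 0, 0]],
  [0, [0.012, -0.093, -0.131], [0, 0, 0]],
], squeeze=90)

```text
time: 12.6
eef_pos: [603.0, -61.6, 191.6]
orientation: [0.0, 0.66, 0.751, -0.0]
contact_force: [0.3, 2.2, 2.8]
opening: 14.6
grasp_force: 91.6
```

Run:
```python
from ring import *
s=ctrl.state();print(s['time'],s['eef_pos'],s['orientation'],s['contact_force'],s['wrist_torque'])
im=snap('wrist','w8')
a=cv2.resize(im[0:180,200:440],(800,600),interpolation=cv2.INTER_CUBIC)[:,:,::-1]
cv2.imwrite('pics/w8b.png',cv2.convertScaleAbs(a,alpha=1.3))
```

```text
12.6 [603.02206728 -61.56660253 191.64596747] [ 1.38423962e-04  6.59863539e-01  7.51385446e-01 -3.51110582e-05] [0.29518163 2.20897532 2.80427861] [0.88137221 0.01848907 0.01070254]
```

View pics/w8b.png

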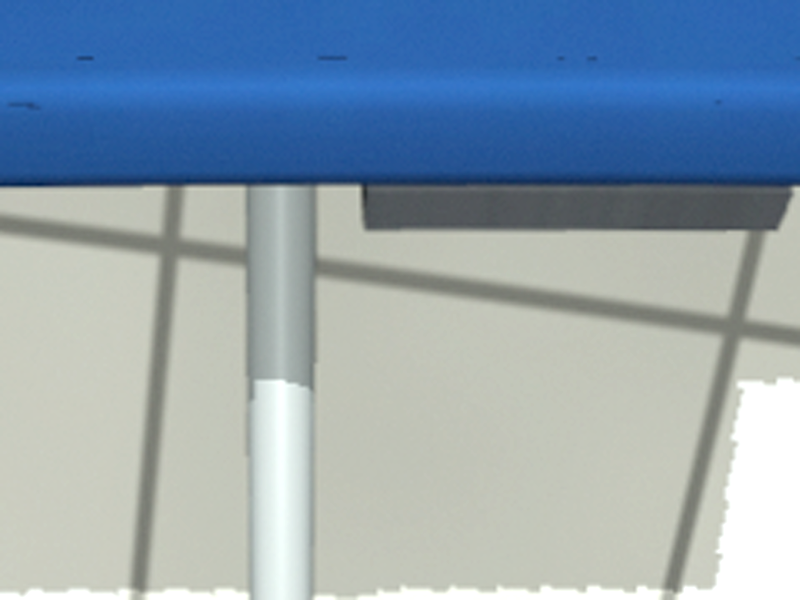

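The picture shows the flap swung well out, its front edge at crop row 185, with the rod passing under it. The force is small and tangential, so I'll continue.

>>> step_arm([
  [0, [0.003, -0.022, -0.034], [0, 0, 0]],
  [0, [0.005, -0.042, -0.068], [0, 0, 0]],
  [0, [0.008, -0.061, -0.104], [0, 0, 0]],
  [0, [0.01, -0.079, -0.14], [0, 0, 0]],
  [0, [0.01, -0.079, -0.14], [0, 0, 0]],
])

```text
time: 13.15
eef_pos: [603.9, -69.6, 177.2]
orientation: [0.0, 0.66, 0.751, -0.0]
contact_force: [0.4, 2.6, 2.4]
opening: 14.1
grasp_force: 91.6
```

>>> step_arm([
  [0, [0.002, -0.016, -0.036], [0, 0, 0]],
  [0, [0.004, -0.031, -0.074], [0, 0, 0]],
  [0, [0.006, -0.044, -0.112], [0, 0, 0]],
  [0, [0.008, -0.056, -0.15], [0, 0, 0]],
  [0, [0.008, -0.056, -0.15], [0, 0, 0]],
])

```text
time: 13.65
eef_pos: [604.5, -75.0, 162.1]
orientation: [-0.0, 0.66, 0.751, -0.0]
contact_force: [0.4, 0.7, 2.4]
opening: 14.3
grasp_force: 91.6
```

>>> step_arm([
  [0, [0.001, -0.01, -0.039], [0, 0, 0]],
  [0, [0.002, -0.018, -0.078], [0, 0, 0]],
  [0, [0.003, -0.025, -0.117], [0, 0, 0]],
  [0, [0.004, -0.031, -0.157], [0, 0, 0]],
  [0, [0.004, -0.031, -0.157], [0, 0, 0]],
])

```text
time: 14.15
eef_pos: [604.9, -78.0, 146.3]
orientation: [-0.0, 0.66, 0.751, -0.0]
contact_force: [0.8, 0.2, 2.9]
opening: 14.4
grasp_force: 91.5
```

>>> step_arm([
  [0, [0, -0.004, -0.03], [0, 0, 0]],
  [0, [0.001, -0.006, -0.06], [0, 0, 0]],
  [0, [0.001, -0.007, -0.09], [0, 0, 0]],
  [0, [0.001, -0.007, -0.12], [0, 0, 0]],
  [0, [0.001, -0.007, -0.12], [0, 0, 0]],
])

```text
time: 14.65
eef_pos: [605.0, -78.6, 134.6]
orientation: [-0.0, 0.66, 0.752, -0.0]
contact_force: [0.9, 0.7, 2.0]
opening: 14.1
grasp_force: 91.6
```

>>> step_arm([
  [0, [0, 0, -0.02], [0, 0, 0]],
  [0, [0, 0.001, -0.04], [0, 0, 0]],
  [0, [0, 0.002, -0.06], [0, 0, 0]],
  [0, [0, 0.002, -0.06], [0, 0, 0]],
])

```text
time: 15.05
eef_pos: [605.1, -78.3, 128.8]
orientation: [-0.0, 0.66, 0.752, -0.0]
contact_force: [0.6, 0.4, 4.0]
opening: 14.5
grasp_force: 91.7
```

Run:
```python
from ring import *
s=ctrl.state();print(s['time'],s['eef_pos'],s['contact_force'],s['wrist_torque'])
t=ctrl.grab_frame('top');cv2.imwrite('pics/top9.png',t[:,:,::-1]);h=cv2.cvtColor(t,cv2.COLOR_RGB2HSV)
m=((h[...,0]>100)&(h[...,0]<130)&(h[...,1]>120)&(h[...,2]>40)).astype('uint8')
k,l,st,c=cv2.connectedComponentsWithStats(m);i=1+np.argmax(st[1:,4]);print(st[i])
hinge=np.array([605.2,88.8,0])+36.5*d
for yy in (140,160,215,225):
    xs=np.where(l[yy]==i)[0]
    if len(xs): print(yy,xs.min(),xs.max(),'out of edge @z170',[(-(atz('top',(xs.max()+.5,yy),zz)-hinge)@d).round(1) for zz in (174,190)],'px hinge',(-(atz('top',(xs.min(),yy),150)-hinge)@d).round(1))
```

```text
15.05 [605.11880485 -78.29742877 128.84812502] [0.62155894 0.43154231 4.01999709] [ 0.55746602 -0.05418577  0.01918432]
[ 241  134   56  107 4307]
140 261 292 out of edge @z170 [np.float64(137.1), np.float64(136.8)] px hinge 58.2
160 243 295 out of edge @z170 [np.float64(138.1), np.float64(137.7)] px hinge 6.9
215 249 283 out of edge @z170 [np.float64(92.1), np.float64(92.5)] px hinge 6.3
225 250 280 out of edge @z170 [np.float64(81.9), np.float64(82.5)] px hinge 5.9
```

>>> step_arm([
  [0, [0, 0.001, -0.015], [0, 0, 0]],
  [0, [0, 0.003, -0.03], [0, 0, 0]],
  [0, [0, 0.003, -0.03], [0, 0, 0]],
])

```text
time: 15.4
eef_pos: [605.1, -78.0, 126.0]
orientation: [-0.0, 0.66, 0.751, -0.0]
contact_force: [-0.2, -0.2, 2.8]
opening: 13.8
grasp_force: 91.7
```

>>> step_arm([
  [0, [0, 0.002, -0.01], [0, 0, 0]],
  [0, [0, 0.003, -0.02], [0, 0, 0]],
  [0, [0, 0.003, -0.02], [0, 0, 0]],
])

```text
time: 15.7
eef_pos: [605.2, -77.8, 124.0]
orientation: [-0.0, 0.66, 0.752, -0.0]
contact_force: [-0.8, -1.3, 3.3]
opening: 14.4
grasp_force: 91.7
```

>>> step_arm([
  [0, [0, 0.002, -0.01], [0, 0, 0]],
  [0, [0, 0.003, -0.02], [0, 0, 0]],
  [0, [0, 0.003, -0.02], [0, 0, 0]],
])

```text
time: 16.0
eef_pos: [605.5, -77.8, 122.7]
orientation: [0.0, 0.66, 0.751, 0.0]
contact_force: [-0.7, -2.7, 5.9]
opening: 14.3
grasp_force: 92.1
```

Run:
```python
from station import ctrl
import numpy as np
f=[]
for i in range(4):
    s=ctrl.state();f.append(np.r_[s['contact_force'],s['wrist_torque']]);ctrl.grab_frame('side')
print(np.mean(f,0).round(2),s['eef_pos'])
```

```text
[-0.65 -2.34  6.01  0.4   0.11  0.08] [605.54126404 -77.78629261 122.71645572]
```

>>> step_arm([
  [0, [0, -0.006, -0.007], [0, 0, 0]],
  [0, [0, -0.006, -0.007], [0, 0, 0]],
  [0, [0, -0.006, -0.007], [0, 0, 0]],
])

```text
time: 16.5
eef_pos: [605.6, -78.0, 121.9]
orientation: [0.0, 0.66, 0.751, 0.0]
contact_force: [-0.2, -1.5, 6.1]
opening: 14.0
grasp_force: 92.1
```

Run:
```python
from station import ctrl
import numpy as np
f=[]
for i in range(4):
    s=ctrl.state();f.append(np.r_[s['contact_force'],s['wrist_torque']]);ctrl.grab_frame('side')
print(np.mean(f,0).round(2),s['eef_pos'],s['orientation'])
```

```text
[-0.25 -1.43  5.81  0.54  0.07  0.03] [605.55182322 -78.03662613 121.86437887] [3.16253465e-04 6.59729892e-01 7.51502702e-01 2.41314062e-04]
```

Run:
```python
from ring import *
c=cal('wrist');im=snap('wrist','w9');s=ctrl.state()
hinge=np.array([605.2,88.8,0])+36.5*d+[0,0,150]
for cx in (320,380,420):
    print(cx,[ (r_,im[r_,cx].tolist()) for r_ in range(0,80,4)][:14] if cx==380 else '')
h=cv2.cvtColor(im,cv2.COLOR_RGB2HSV);m=(h[...,0]>100)&(h[...,0]<130)&(h[...,1]>120)
for cx in (220,250,320,380,440): 
    q=np.where(m[:200,cx])[0];print(cx,q.min() if len(q) else None,q.max() if len(q) else None)
for th in (1.15,1.2,1.25,1.3,1.35,1.4):
    e=hinge-142*np.sin(th)*d+[0,0,142*np.cos(th)]; lo=e-8*np.cos(th)*d-[0,0,8*np.sin(th)]
    print(th,proj('wrist',[e,lo],c).round(1).tolist())
```

```text
320 
380 [(0, [46, 100, 165]), (4, [45, 100, 165]), (8, [46, 99, 165]), (12, [45, 99, 166]), (16, [45, 100, 165]), (20, [45, 99, 166]), (24, [47, 102, 167]), (28, [46, 102, 168]), (32, [46, 103, 168]), (36, [48, 102, 168]), (40, [48, 103, 170]), (44, [45, 103, 170]), (48, [46, 103, 170]), (52, [48, 103, 169])]
420 
220 0 164
250 0 164
320 0 164
380 0 164
440 0 164
1.15 [[401.1, 143.2], [386.7, 155.7]]
1.2 [[388.1, 153.6], [376.4, 162.0]]
1.25 [[377.6, 160.4], [368.0, 165.7]]
1.3 [[369.0, 164.5], [361.0, 167.6]]
1.35 [[361.8, 166.6], [355.1, 167.9]]
1.4 [[355.8, 167.1], [350.0, 167.0]]
```

Run:
```python
import cv2
for n in ('w8','w9'):
    im=cv2.imread(f'pics/{n}.png');print(n,[(r,im[r,400].tolist()) for r in (range(14,62,3) if n=='w8' else range(150,170))])
```

```text
w8 [(14, [135, 79, 34]), (17, [136, 81, 34]), (20, [139, 80, 35]), (23, [146, 87, 36]), (26, [152, 91, 40]), (29, [146, 85, 37]), (32, [135, 77, 34]), (35, [127, 75, 32]), (38, [124, 70, 32]), (41, [118, 68, 28]), (44, [115, 65, 26]), (47, [115, 66, 27]), (50, [111, 64, 30]), (53, [85, 49, 23]), (56, [76, 73, 67]), (59, [68, 65, 62])]
w9 [(150, [172, 105, 48]), (151, [172, 106, 49]), (152, [172, 105, 48]), (153, [173, 106, 49]), (154, [172, 105, 47]), (155, [172, 105, 47]), (156, [173, 107, 50]), (157, [171, 104, 48]), (158, [171, 103, 47]), (159, [166, 100, 46]), (160, [160, 96, 44]), (161, [151, 89, 40]), (162, [145, 86, 40]), (163, [137, 78, 33]), (164, [111, 70, 44]), (165, [124, 119, 110]), (166, [155, 164, 162]), (167, [156, 165, 163]), (168, [155, 165, 162]), (169, [156, 165, 163])]
```

>>> step_arm([
  [0, [0, 0, -0.008], [0, 0, 0]],
  [0, [0, 0, -0.008], [0, 0, 0]],
  [0, [0, 0, -0.008], [0, 0, 0]],
])

```text
time: 17.05
eef_pos: [605.7, -78.1, 121.5]
orientation: [0.0, 0.66, 0.752, 0.0]
contact_force: [-2.1, -1.8, 6.8]
opening: 14.2
grasp_force: 92.4
```

>>> step_arm([
  [0, [0, -0.005, -0.01], [0, 0, 0]],
  [0, [0, -0.005, -0.01], [0, 0, 0]],
  [0, [0, -0.005, -0.01], [0, 0, 0]],
])

```text
time: 17.35
eef_pos: [605.7, -78.4, 120.2]
orientation: [0.0, 0.66, 0.752, 0.0]
contact_force: [-1.2, -0.6, 6.6]
opening: 14.5
grasp_force: 92.2
```

>>> step_arm([
  [0, [0, 0, -0.01], [0, 0, 0]],
  [0, [0, 0, -0.015], [0, 0, 0]],
  [0, [0, 0, -0.015], [0, 0, 0]],
  [0, [0, 0, -0.015], [0, 0, 0]],
])

```text
time: 17.75
eef_pos: [605.7, -78.6, 118.7]
orientation: [0.0, 0.66, 0.751, 0.0]
contact_force: [-0.2, -1.3, 5.9]
opening: 14.2
grasp_force: 92.3
```

Run:
```python
from ring import *
f=[]
for i in range(4):
    s=ctrl.state();f.append(np.r_[s['contact_force'],s['wrist_torque']]);im=ctrl.grab_frame('wrist')
print(np.mean(f,0).round(2),s['eef_pos'],s['orientation'])
cv2.imwrite('pics/w10.png',im[:,:,::-1])
for n in ('w5','w9','w10'):
    g=cv2.imread(f'pics/{n}.png');h=cv2.cvtColor(g,cv2.COLOR_BGR2HSV)
    m=(h[...,0]>5)&(h[...,0]<22)&(h[...,1]>150);m[:100]=0;m[:,:240]=0;m[:,340:]=0
    ys=np.where(m.sum(1)>8)[0];print(n,ys.min(),ys.max(),[ (np.where(m[y])[0].min(),np.where(m[y])[0].max()) for y in (ys.min()+3,ys.min()+12)])
g=cv2.imread('pics/w10.png');print([g[r,400].tolist() for r in range(158,168,2)])
```

```text
[-0.27 -0.91  5.69  0.53  0.02  0.03] [605.66188161 -78.56751463 118.66975944] [4.30178647e-04 6.59738707e-01 7.51494879e-01 3.15981278e-04]
w5 213 368 [(np.int64(268), np.int64(300)), (np.int64(266), np.int64(302))]
w9 212 368 [(np.int64(268), np.int64(300)), (np.int64(266), np.int64(301))]
w10 212 368 [(np.int64(268), np.int64(300)), (np.int64(266), np.int64(302))]
[[171, 104, 48], [158, 94, 42], [146, 86, 40], [111, 65, 35], [156, 165, 163]]
```

```bash
cat > edge.py <<'E'
from ring import *
def edge(g):
    # subpixel row of flap/background edge: blue minus red crossing
    v=g[140:185,380:430].astype(float);q=(v[...,0]-v[...,2]).mean(1)
    hi=q[:15].mean();lo=q[-10:].mean();return 140+((q-lo)/(hi-lo)).clip(0,1).sum()
if __name__=='__main__':
    for n in('w9','w10'): print(n,edge(cv2.imread(f'pics/{n}.png')))
E
python3 edge.py
python3 - <<'E'
from edge import *
c=cal('wrist');hinge=np.array([605.2,88.8,0])+36.5*d+[0,0,150]
for th in (1.3,1.35,1.4):
    e=hinge-140*np.sin(th)*d+[0,0,140*np.cos(th)-3]
    K,D,rv,t=c; R=cv2.Rodrigues(rv)[0]
    for dz in (0,3.2): print(th,dz,proj('wrist',e,(K,D,rv,t-R@np.array([0,0,dz])) ).round(2))
E
```

```text
w9 164.19377573445828
w10 164.26548422428718
1.3 0 [[369.36 154.39]]
1.3 3.2 [[366.08 152.69]]
1.35 0 [[362.23 157.31]]
1.35 3.2 [[359.46 155.64]]
1.4 0 [[356.21 158.57]]
1.4 3.2 [[353.84 156.99]]
```

>>> step_arm([
  [0, [0, 0, 0], [0, 0, 0]],
  [0, [0, 0.002, -0.01], [0, 0, 0]],
  [0, [0, 0.004, -0.02], [0, 0, 0]],
  [0, [0, 0.004, -0.02], [0, 0, 0]],
  [0, [0, 0.004, -0.02], [0, 0, 0]],
], squeeze=120)

```text
time: 18.45
eef_pos: [605.9, -78.3, 116.6]
orientation: [0.001, 0.66, 0.751, 0.0]
contact_force: [0.8, -1.5, 4.1]
opening: 13.8
grasp_force: 119.7
```

Run:
```python
from edge import *
f=[]
for i in range(3):
    s=ctrl.state();f.append(np.r_[s['contact_force'],s['wrist_torque']]);im=ctrl.grab_frame('wrist')
print(np.mean(f,0).round(2),s['eef_pos']);cv2.imwrite('pics/w11.png',im[:,:,::-1]);print(edge(im[:,:,::-1]))
```

```text
[ 1.63 -1.16  4.46  0.33 -0.27 -0.18] [605.87182497 -78.30920046 116.58117576]
166.2895490967329
```

The flap edge no longer moves with the pole (2 px of parallax for 2 mm), so the flap is at its stop. I'll unload the pin.

>>> step_arm([
  [0, [0, 0, 0.01], [0, 0, 0]],
  [0, [0, 0, 0.02], [0, 0, 0]],
  [0, [0, 0, 0.02], [0, 0, 0]],
  [0, [0, 0, 0.02], [0, 0, 0]],
])

```text
time: 19.0
eef_pos: [604.8, -78.1, 117.7]
orientation: [-0.0, 0.66, 0.752, -0.0]
contact_force: [0.7, -2.7, 0.5]
opening: 13.8
grasp_force: 119.2
```

>>> step_arm([
  [0, [0, -0.005, 0.005], [0, 0, 0]],
  [0, [0, -0.008, 0.01], [0, 0, 0]],
  [0, [0, -0.008, 0.01], [0, 0, 0]],
  [0, [0, -0.008, 0.01], [0, 0, 0]],
])

```text
time: 19.4
eef_pos: [604.6, -78.5, 118.6]
orientation: [-0.001, 0.66, 0.752, -0.0]
contact_force: [-0.2, -0.6, -1.4]
opening: 13.4
grasp_force: 118.8
```

Run:
```python
from station import ctrl
import numpy as np
f=[]
for i in range(4):
    s=ctrl.state();f.append(np.r_[s['contact_force'],s['wrist_torque']]);ctrl.grab_frame('wrist')
print(np.mean(f,0).round(2),s['eef_pos'])
```

```text
[ 0.07 -0.33 -1.16 -0.   -0.02 -0.01] [604.99363207 -78.70628272 118.92592968]
```

Unloaded. I'll slide the pin out along −r, watching the force.

>>> step_arm([
  [0, [-0.02, -0.003, 0.003], [0, 0, 0]],
  [0, [-0.04, -0.005, 0.003], [0, 0, 0]],
  [0, [-0.06, -0.008, 0.003], [0, 0, 0]],
  [0, [-0.08, -0.01, 0.003], [0, 0, 0]],
  [0, [-0.08, -0.01, 0.003], [0, 0, 0]],
])

```text
time: 20.1
eef_pos: [596.9, -79.9, 119.5]
orientation: [-0.0, 0.66, 0.751, -0.0]
contact_force: [-0.0, -1.2, -1.5]
opening: 13.9
grasp_force: 118.8
```

>>> step_arm([
  [0, [-0.02, -0.003, 0], [0, 0, 0]],
  [0, [-0.04, -0.005, 0], [0, 0, 0]],
  [0, [-0.06, -0.008, 0], [0, 0, 0]],
  [0, [-0.08, -0.01, 0], [0, 0, 0]],
  [0, [-0.08, -0.01, 0], [0, 0, 0]],
])

```text
time: 20.6
eef_pos: [589.0, -80.9, 119.5]
orientation: [-0.0, 0.66, 0.752, -0.0]
contact_force: [-0.0, 0.5, -1.7]
opening: 13.5
grasp_force: 118.8
```

>>> step_arm([
  [0, [-0.03, -0.004, 0], [0, 0, 0]],
  [0, [-0.06, -0.008, 0], [0, 0, 0]],
  [0, [-0.1, -0.013, 0], [0, 0, 0]],
  [0, [-0.15, -0.02, 0], [0, 0, 0]],
  [0, [-0.15, -0.02, 0], [0, 0, 0]],
])

```text
time: 21.1
eef_pos: [573.5, -82.9, 119.4]
orientation: [-0.0, 0.66, 0.751, -0.0]
contact_force: [-0.3, -0.0, -0.8]
opening: 14.0
grasp_force: 118.8
```

>>> step_arm([
  [0, [-0.05, -0.007, 0], [0, 0, 0]],
  [0, [-0.1, -0.013, 0], [0, 0, 0]],
  [0, [-0.15, -0.02, 0], [0, 0, 0]],
  [0, [-0.2, -0.026, 0], [0, 0, 0]],
  [0, [-0.2, -0.026, 0], [0, 0, 0]],
])

```text
time: 21.6
eef_pos: [553.5, -85.5, 119.4]
orientation: [-0.0, 0.66, 0.751, -0.0]
contact_force: [0.3, -0.2, -1.1]
opening: 13.5
grasp_force: 118.8
```

>>> step_arm([
  [0, [0, -0.3, 0], [0, 0, 0]],
  [0, [0, -0.65, 0], [0, 0, 0]],
  [0, [0, -1.0, 0], [0, 0, 0]],
  [0, [0, -1.0, 0], [0, 0, 0]],
])

```text
time: 22.0
eef_pos: [554.5, -189.6, 120.0]
orientation: [0.001, 0.661, 0.75, -0.0]
contact_force: [-0.2, 0.7, -1.1]
opening: 14.4
grasp_force: 118.8
```

>>> step_arm([
  [0, [-0.3, -0.2, 0], [0, 0, 0]],
  [0, [-0.6, -0.38, 0], [0, 0, 0]],
  [0, [-0.71, -0.386, 0], [0, 0, 0]],
  [0, [-0.71, -0.386, 0], [0, 0, 0]],
  [0, [-0.71, -0.386, 0], [0, 0, 0]],
])

```text
time: 22.5
eef_pos: [484.0, -223.7, 119.9]
orientation: [0.001, 0.66, 0.752, 0.0]
contact_force: [-0.1, 0.0, -1.6]
opening: 13.9
grasp_force: 118.7
```

Run:
```python
from ring import *
s=ctrl.state();print(s['time'],s['eef_pos'],s['orientation'],s['contact_force'])
c=cal('wrist');im=snap('wrist','w12')
# compare rod/pin with w5 by gradient profiles
g5=cv2.imread('pics/w5.png');g=im[:,:,::-1]
for n,q in(('w5',g5),('w12',g)):
    h=cv2.cvtColor(q.copy(),cv2.COLOR_BGR2HSV);m=(h[...,0]>5)&(h[...,0]<22)&(h[...,1]>150);m[:100]=0
    ys=np.where(m[:,240:340].sum(1)>8)[0];print(n,ys.min())
    e=cv2.Canny(q.copy(),60,140)
    print(' rod cols',[np.where(e[y,255:320])[0]+255 for y in (120,160)],' pin rows',[np.where(e[:80,x])[0] for x in (310,335,360)],' tip',np.where(e[40,365:420])[0]+365)
# side view: flap still open / eye check
```

```text
22.5 [ 483.99589308 -223.65069858  119.86338105] [5.05813341e-04 6.59713040e-01 7.51517341e-01 3.66653121e-04] [-0.13656238  0.03786342 -1.57691901]
w5 213
 rod cols [array([273, 275, 293, 297, 319]), array([274, 294, 297, 298, 299, 300, 301, 302, 303, 304, 305, 306, 310])]  pin rows [array([ 9, 23, 24, 25, 26, 27, 49, 51]), array([ 9, 28, 31, 36, 49, 51]), array([ 8, 28, 49, 51])]  tip [386 387]
w12 211
 rod cols [array([263, 265, 274, 295, 309, 311]), array([274, 295, 308, 310])]  pin rows [array([20, 46, 64, 65, 66, 67, 68, 69, 70, 71, 72, 73, 74, 75, 76, 77, 78,
       79]), array([21, 46]), array([22, 46])]  tip [393 398 404]
```

>>> step_arm([
  [0, [0, -0.012, -0.2], [-0.041, -0.005, 0]],
  [0, [0, -0.012, -0.4], [-0.041, -0.005, 0]],
  [0, [0, -0.012, -0.4], [-0.041, -0.005, 0]],
  [0, [0, -0.012, -0.4], [-0.041, -0.005, 0]],
])

```text
time: 22.95
eef_pos: [483.8, -224.6, 79.5]
orientation: [0.023, 0.659, 0.752, -0.021]
contact_force: [0.5, -0.3, -0.1]
opening: 13.7
grasp_force: 118.8
```

Run:
```python
from ring import *
s=ctrl.state();print(s['time'],s['eef_pos'],s['orientation'],s['contact_force'])
# model: pin/rod position in world from silhouettes
c=cal('wrist');q=cv2.cvtColor(snap('wrist','w13'),cv2.COLOR_RGB2BGR);e=cv2.Canny(q,60,140)
print([np.where(e[y,255:330])[0]+255 for y in (110,130,150)],[np.where(e[:80,x])[0] for x in (320,340,360)],np.where(e[34,365:430])[0]+365)
```

```text
22.95 [ 483.81941572 -224.64290288   79.54396887] [ 0.02272464  0.65896422  0.75155073 -0.02052461] [ 0.5348243  -0.27001545 -0.1372521 ]
[array([305, 306, 310, 311, 312, 313, 314, 315, 316]), array([259, 261, 274, 295, 315, 317]), array([266, 274, 277, 295, 301, 302, 314])] [array([20, 22, 46, 48, 49, 69, 70, 78]), array([20, 24, 26, 46, 72]), array([ 1, 20, 44, 46, 75])] [393 394 422]
```

>>> step_arm([
  [0, [-0.015, -0.006, -0.08], [0, 0, 0]],
  [0, [-0.015, -0.006, -0.16], [0, 0, 0]],
  [0, [-0.015, -0.006, -0.22], [0, 0, 0]],
  [0, [-0.015, -0.006, -0.25], [0, 0, 0]],
  [0, [-0.015, -0.006, -0.25], [0, 0, 0]],
])

```text
time: 23.5
eef_pos: [481.2, -225.6, 53.7]
orientation: [0.022, 0.659, 0.751, -0.021]
contact_force: [-0.5, -1.6, -1.0]
opening: 14.1
grasp_force: 118.8
```

>>> step_arm([
  [0, [0, 0, -0.04], [0, 0, 0]],
  [0, [0, 0, -0.08], [0, 0, 0]],
  [0, [0, 0, -0.11], [0, 0, 0]],
  [0, [0, 0, -0.11], [0, 0, 0]],
])

```text
time: 23.9
eef_pos: [481.3, -225.6, 42.9]
orientation: [0.023, 0.659, 0.751, -0.021]
contact_force: [-0.3, 0.5, -0.7]
opening: 13.3
grasp_force: 118.8
```

>>> step_arm([
  [0, [0.01, 0, -0.005], [0, 0, 0]],
  [0, [0.01, 0, -0.01], [0, 0, 0]],
  [0, [0.01, 0, -0.01], [0, 0, 0]],
])

```text
time: 24.2
eef_pos: [482.8, -225.9, 42.6]
orientation: [0.023, 0.659, 0.751, -0.021]
contact_force: [0.1, 0.4, -1.0]
opening: 13.7
grasp_force: 118.8
```

>>> step_arm([
  [0.15, [0, 0, 0], [0, 0, 0]],
  [0.3, [0, 0, 0], [0, 0, 0]],
  [0.6, [0, 0, 0], [0, 0, 0]],
  [1, [0, 0, 0], [0, 0, 0]],
  [1, [0, 0, 0], [0, 0, 0]],
], squeeze=20)

```text
time: 24.7
eef_pos: [482.8, -225.9, 42.6]
orientation: [0.023, 0.659, 0.751, -0.021]
contact_force: [-0.2, -0.2, 0.9]
opening: 68.7
grasp_force: 0.0
```

>>> step_arm([
  [1, [0, 0, 0], [0, 0, 0]],
  [1, [0, 0, 0.2], [0, 0, 0]],
  [1, [0, 0, 0.5], [0, 0, 0]],
  [1, [0, 0, 1.0], [0, 0, 0]],
  [1, [0, 0, 1.0], [0, 0, 0]],
])

```text
time: 25.2
eef_pos: [487.0, -228.5, 150.1]
orientation: [0.029, 0.659, 0.751, -0.02]
contact_force: [1.4, -0.5, 0.4]
opening: 85.5
grasp_force: 0.0
```

>>> step_arm([
  [1, [0, 0, 0.3], [0.041, 0.005, 0]],
  [1, [0, 0, 0.6], [0.041, 0.005, 0]],
  [1, [0, 0, 0.6], [0.041, 0.005, 0]],
  [1, [0, 0, 0.6], [0.041, 0.005, 0]],
])

```text
time: 25.6
eef_pos: [483.1, -226.2, 203.0]
orientation: [0.001, 0.66, 0.751, 0.0]
contact_force: [0.2, 0.3, -0.7]
opening: 85.4
grasp_force: 0.0
```

Run:
```python
from h import *
s=ctrl.state();print(s['time'],s['eef_pos'],s['orientation'],s['contact_force'],s['opening'])
im=snap('wrist','w14')
h=cv2.cvtColor(im,cv2.COLOR_RGB2HSV)
m=((h[...,0]>8)&(h[...,0]<20)&(h[...,1]>170)).astype('uint8')
n,l,st,c=cv2.connectedComponentsWithStats(m);i=1+np.argmax(st[1:,4]);print(st[i],c[i])
b=cv2.boxPoints(cv2.minAreaRect(np.argwhere(l==i)[:,::-1].astype(np.float32)))
for p in b: print(p,atz('wrist',p,67).round(1))
for n in('top','side'):
    t=snap(n,n+'f');t0=cv2.imread(f'pics/{n}0.png')[:,:,::-1]
    for a in (t0,t):
        h=cv2.cvtColor(a.copy(),cv2.COLOR_RGB2HSV)
        o=(h[...,0]>8)&(h[...,0]<20)&(h[...,1]>150)&(h[...,2]>100);o[:200]=0;o[:,:320]=0;o[:,420:]=0;o[300:]=0
        bl=(h[...,0]>100)&(h[...,0]<130)&(h[...,1]>120)&(h[...,2]>40)
        pk=(h[...,0]>150)&(h[...,0]<176)&(h[...,1]>70)
        print(n,'orange',np.argwhere(o).mean(0).round(1),'blue',bl.sum(),np.argwhere(bl).max(0),'pink',np.argwhere(pk).mean(0).round(1))
```

```text
25.6 [ 483.07431266 -226.20121376  202.96549155] [8.63971193e-04 6.59753334e-01 7.51481728e-01 6.16552450e-05] [ 0.18235531  0.34215    -0.74060801] 85.42622111110362
[ 276  158   16  102 1584] [283.40151515 208.54545455]
[276. 158.] [ 471.1 -189.4   67. ]
[291. 158.] [ 484.2 -187.7   67. ]
[291. 259.] [ 497.8 -285.7   67. ]
[276. 259.] [ 483.2 -287.7   67. ]
top orange [239.7 383.5] blue 296 [239 252] pink [302.2 261.4]
top orange [240.3 375.2] blue 5259 [240 305] pink [305.9 316.8]
side orange [276.5 345.1] blue 358 [214 228] pink [276.  236.6]
side orange [275.6 339.4] blue 5274 [237 279] pink [273.6 231.2]
```

Run:
```python
from ring import *
from scipy.optimize import minimize
hin=np.array([605.2,88.8,0])+36.5*d+[0,0,150]
M={}
for n in('top','side'):
    a=cv2.imread(f'pics/{n}f.png');h=cv2.cvtColor(a,cv2.COLOR_BGR2HSV)
    M[n]=((h[...,0]>100)&(h[...,0]<130)&(h[...,1]>120)&(h[...,2]>40)).astype('uint8')
def cost(p,th):
    s=0
    for n,m in M.items():
        P=[]
        for w in (-125,125):
            for hh in (8,142):
                for t in (0,8): P.append(hin+p[1]*d+(p[0]+w)*r-(hh*np.sin(th)+t*np.cos(th))*d+np.array([0,0,hh*np.cos(th)-t*np.sin(th)]))
        q=proj(n,P)
        k=np.zeros(m.shape,'uint8');cv2.fillConvexPoly(k,np.round(cv2.convexHull(q.astype(np.float32))*16).astype(int),1,shift=4)
        k[:,:0]=0; s+=(k!=m).sum()
    return s
for th in (1.0,1.1,1.2,1.3,1.4,1.5):
    b=min((minimize(cost,[x,y],args=(th,),method='Nelder-Mead',options=dict(initial_simplex=[[x,y],[x+6,y],[x,y+6]])) for x in(-10,5) for y in (-4,4)),key=lambda o:o.fun)
    print(th,b.fun,b.x.round(1))
```

```text
1.0 1787.0 [ -8.  -12.1]
1.1 1244.0 [-6.5 -5.9]
1.2 763.0 [-4.4 -1.3]
1.3 437.0 [-2.   0.9]Traceback (most recent call last):
  File "<stdin>", line 20, in <module>
  File "<stdin>", line 20, in <genexpr>
    res = _minimize_neldermead(fun, x0, args, callback, bounds=bounds,
                               **options)
    fxcc = func(xcc)
    fx = function(np.copy(x), *(wrapper_args + args))
  File "<stdin>", line 15, in cost
  File "h.py", line 21, in proj
    K,D,r,t=c or cal(n); return cv2.projectPoints(np.array(p,float).reshape(-1,3),r,t,K,D)[0][:,0]
                 ~~~^^^
  File "h.py", line 6, in cal
    c=ctrl.get_calibration(n); K=np.array(c['K'],float).reshape(3,3);D=np.array(c['D'],float)
ValueError: time passes only in moves, steps and waits
```

Run:
```python
from ring import *
hin=np.array([605.2,88.8,0])+36.5*d+[0,0,150]
M={};C={n:cal(n) for n in('top','side')}
for n in C:
    h=cv2.cvtColor(cv2.imread(f'pics/{n}f.png'),cv2.COLOR_BGR2HSV)
    M[n]=((h[...,0]>100)&(h[...,0]<130)&(h[...,1]>120)&(h[...,2]>40)).astype('uint8')
def cost(x,y,th):
    s=0
    for n,m in M.items():
        P=[hin+y*d+(x+w)*r-(hh*np.sin(th)+t*np.cos(th))*d+np.array([0,0,hh*np.cos(th)-t*np.sin(th)]) for w in(-125,125) for hh in(8,142) for t in(0,8)]
        k=np.zeros(m.shape,'uint8');cv2.fillConvexPoly(k,np.round(cv2.convexHull(proj(n,P,C[n]).astype(np.float32))*16).astype(int),1,shift=4);s+=int((k!=m).sum())
    return s
for th in (1.25,1.3,1.35,1.4,1.45,1.5): print(th,min((cost(x,y,th),x,y) for x in range(-6,7) for y in range(-4,8)))
```

```text
1.25 (609, -4, 0)
1.3 (445, -2, 1)
1.35 (404, 0, 1)
1.4 (395, 1, 2)
1.45 (398, 2, 2)
1.5 (390, 3, 3)
```

The silhouette fit agrees with the flap at its 1.4 rad stop, and the pole lies where it started. I'll hand it in.

```bash
python3 -c "
from station import ctrl
print(ctrl.sign_off())"
```

```text
the job is handed in; nothing more can be done
None
```

The job is handed in, though sign-off returned no verdict: the flap measured open at about its 1.4 rad stop, the pole is back in its rest and released, and the arm touched none of the other objects (I didn't re-measure where they lie).

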